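Free a chamber slide from its sprung station

TASK

Take the tall, lidded chamber slide out of its station on the slide thermostat and lay it flat, properly down in the empty bay of the grey transport tray. It is caught at both ends: press it gently back towards the robot against its sprung stop until its far end is out from under the fixed lip, tilt that end up clear and draw it out over the lip. The glass cracks if it is forced against stop or lip and the wells spill if it is tipped steeply or dropped, so go by feel, keep it near level, and leave everything else where it is.

Things in the scene. Friction and masses are not known exactly. Their poses are not given: they have to be found in the camera images.
- stations: the lips, sprung stops and guides of the slide thermostat, a fixed low white bench unit, 300 x 300 mm with its sloping key panel on the robot's side; black metal deck 75 mm above the bench. Origin: centre of its main housing at bench level; +x points away from the robot, z up. Three stations run along x; the tall slide is in any one. Over 17 N (rubbing included) between it and stop, hood, lip or guides cracks the glass.
- station_left (a point): nominal middle of the left station, on the deck surface, at x = 10, y = +80 mm of the thermostat. The stations' aluminium clip plates (lip and stop together) are clamped in slots anywhere within 12 mm along x, and that is NOT measured; this point and the slide do not move with them. So how far the slide must be pressed back is unknown and has to be felt.
- station_mid (a point): the same for the middle station, x = 10, y = 0 mm. Low guides (4 mm high) flank the two ends of each slide with 2.7 mm play each side; along its middle 44 mm the slide's sides are free down to the deck for fingers, with 54 mm to the next slide.
- station_right (a point): the same for the right station, x = 10, y = -80 mm. Behind each sprung stop is a fixed spring housing 13 mm high, 66 to 82 mm from the station's middle (give or take 6 mm).
- slide: the chamber slide to take: glass base 76 (x) x 26 (y) x 3 mm with a clear four-well chamber and white lid on it, 44 x 26 mm in plan, centred, top 17 mm above the underside; 16 mm of base is bare at each end. The tall one of the slides in the thermostat, about 50 g. Origin: centre of its underside; x along its length, away from the robot. Grip across the 26 mm width (y) at the middle.
- slide_far (a point): middle of the lower edge of the slide's far end, +38 mm in its x. A fixed steel lip, underside 3.8 and top 7.2 mm above the deck, overhangs this end by 1.1 to 13.1 mm: always 0.6 mm more than the free gap at the other end. To clear it, press the slide back until the stop has gone in about 1 mm, then raise this end over 8 mm.
- slide_near (a point): middle of the lower edge of the near end, -38 mm in the slide's x, 0.5 to 12.5 mm from the sprung stop. The stop starts at 4 N, then takes 5 N per mm: far end free at 7 N, with margin at 9 to 11 N. Its hood (underside 5.2, top 7.8 mm above deck) reaches 8.5 mm over this end and allows 0.26 rad of tilt; at about 0.2 rad draw the slide out far end first along its length, 12 mm or more.
- tray: grey transport tray, fixed, 110 (x) x 150 (y) x 12 mm, with two rectangular bays 82 x 32 mm, 5 mm deep, their long sides along the tray's x, centred at y = +37 mm (empty) and y = -37 mm (holds a flat slide). Origin: centre of its underside.
- bay (a point): centre of the floor of the empty bay, 7 mm above the bench; axes as the tray's. The slide may lie in it either way round.
- flat_a: flat culture slide (bystander): the same 76 x 26 x 3 mm base and bare ends, but with only a low sealed frame, 7 mm high in all, in one of the three stations of the thermostat. Origin: centre of its underside
- flat_b: flat culture slide (bystander): the same 76 x 26 x 3 mm base and bare ends, but with only a low sealed frame, 7 mm high in all, in another of the three stations of the thermostat. Origin: centre of its underside
- flat_c: flat culture slide (bystander): the same 76 x 26 x 3 mm base and bare ends, but with only a low sealed frame, 7 mm high in all, in the other bay of the tray. Origin: centre of its underside
- wash_bottle: milky wash bottle with a red cap and bent spout, 72 mm across, 220 mm high (bystander). Origin: centre of its underside
- tube_rack: white microtube rack, 95 x 175 x 57 mm with its tubes (bystander). Origin: centre of its underside
- timer: small white bench timer, 55 x 65 x 18 mm (bystander). Origin: centre of its underside
- forceps: steel forceps lying flat, 140 mm long along x (bystander). Origin: middle of their length, at bench level
- jar: amber jar with a blue lid, 68 mm across, 65 mm high (bystander). Origin: centre of its underside
- tip_box: grey box of pipette tips with a clear lid, 87 x 124 x 70 mm (bystander). Origin: centre of its underside
Mind the look-alikes: they are no part of the job. What is meant by the tray is not blue, and is the larger of those in its own colour.

How it is judged:
By the outcome, as a careful person would: the job done as asked, in the order asked, and still so for the second after the job is handed in, with the robot touching nothing.
It also fails if it takes over 48 s, if anything falls off the work surface, if the arm or the gripper's body presses on something with over 40 N, if the wrist force passes 120 N, or if a joint passes its speed limit or range.

ROBOT

A 6-joint arm with a two-finger parallel gripper is mounted at the origin on the work surface. World frame = base frame: x ahead of the robot, y to its left, z up, the work surface at z = 0. Lengths are in mm, angles in degrees, forces in N, time in s.
With the tool pointing down it reaches from about 350 to 850 mm from the base axis. Payload 8.1 kg.
Tool frame: the origin (TCP) lies at the very end of the fingers, on their centre line; the grasp point (between the pads) lies 19 mm behind it; z points along the fingers, y is the line along which they close (so a half turn about z gives the same grasp; the last joint's range is limited). The gripper opens to 85 mm and grips with 20 to 120 N. Pads are 22 mm wide; open, the fingers measure 114 mm over their backs; the gripper's body (76 mm by 85 mm) begins 54 mm behind the grasp point. The pads swing forward as they close: fully open they stand 13 mm farther back than shut.
Start: joints at [-79.893, 7.471, 85.268, -0, 87.261, -4.893], TCP at [155.312, -579.555, 231.292] pointing down, gripper open.
Joint ranges: [-169.43, 169.43], [-51.17, 129.36], [1.28, 143.12], [-76.62, 256.62], [0, 156.53], [-152.29, 152.29]. Speed limits (degrees/s): [136.94, 136.94, 159.86, 180, 180, 180].

INTERFACE

Orientations are given as [roll, pitch, yaw] about the fixed x, y, z axes, in that order (R = Rz(yaw) Ry(pitch) Rx(roll)).
In Python, from bench import sense, eyes, job, models gives the robot as it stands. The module is installed in compiled form; this text tells all that it offers.
- The arm moves only by the tool apply_moves, never from a script. Its argument "rows" is a list of rows, each a list of 6 numbers: the shift along the tool's x, y, z in mm, then the turn, a rotation vector about the tool's x, y, z in rad. In form: [[dx, dy, dz, rx, ry, rz], ...]. A call has exactly 5 rows; each row shifts and turns the commanded pose from where the row before left it, along the tool's axes as they then stand; what a row does not reach is not made up. A row lasts 1/8 s, in which the tool goes at most 62.5 mm and 10.7 degrees, less where a joint would pass 70% of its speed; a pose out of reach is approached as far as the arm can. A call is refused whole if a number of a shift passes 62.5 or a number of a turn 0.188, either way. A call with a gripper value outside its range is refused whole. "fingers" is the finger opening in mm, from 0 to 85.4, set as the call begins (left out, the last holds). The fingers move at their own pace and stop on an object; "grip_force" is the grip in N (left out, the last holds). Time passes only in rows, so rows that do not move let the fingers close, or fill a call up. It gives the time, the measured TCP pose, the force, the opening and the grip force at its end, in the units of the state.
- sense(): the state, without advancing time (a new reading comes with each control period).
- eyes.snapshot(name): name is "scene" or "side" or "wrist"; returns (picture, depth): 480x640x3 uint8, red, green, blue; 480x640 float32, mm along the optical axis (not along the pixel's ray), 0 where there is no reading.
- eyes.get_calibration(name): a dict with "intrinsics" (3x3 intrinsics, pixels), "R" (3x3) and "t" (3): a world point X has camera coordinates R X + t; the wrist camera has in their place "mount" (4x4, takes a point from camera to tool coordinates, whose origin is the TCP and whose axes are the flange's). Camera axes: x right, y down, z forward; pixel columns grow to the right and rows downward; lengths in mm; the calibration is good to about 2 mm. A picture is of the moment at which its call begins: read the wrist's pose just before it. get_calibration takes no time and is no camera call.
- job.hand_in(): hands the job in; it is judged then, once.
Trained networks look in the newest picture that a camera, given by its name, has taken for a name from the list of things; names that differ only in an ending like _2 or _b are one class to them, and where a whole thing is asked for, a point or a joint stands for the part that bears it (a point fixed in the world has none). Each returns a list of dicts, best first, with "confidence" (0 to 1); they miss things now and then, are a little off and sometimes report something else, mostly with a low value. They report only what shows in the picture. A call takes as long as a camera call. They do not tell look-alikes from the thing itself.
- models.boxes_of(name, camera): "xyz" ([x, y, z] in mm, in world coordinates, good to about 4 mm: the middle of the surface that is visible of it).
- models.cut_out(name, camera): "pixels" (480x640 bool, what is visible of it).
- models.place_of(name, camera): "xyz" ([x, y, z] in mm, in world coordinates, good to about 4 mm: a listed point, or the origin of a listed thing).
The state is a dict: "time": time; "joint_pos": joint angles; "qd": joint speeds; "joint_efforts": joint torques, N m; "tool_pos": TCP position; "tcp_rot": TCP orientation; "ft_force": force on the tool from outside, world axes, zero at the start; "wrist_torque": the same for the moment, N m; "finger_gap": finger opening in mm; "grip_force": force on a finger pad.
Only numpy, scipy, OpenCV 4.12 (cv2) and the standard library are available. Lean on these libraries where they do the work, as an engineer would, in place of code of your own. Each camera call takes 0.05 s, during which the arm holds its last target. There are 200 camera calls.

## Working session

There is one attempt and no reset: what is moved stays moved. The work goes in short steps, Python scripts to look and compute and a tool call to move; the robot and the scene stay as the last step left them, time stands still between calls to the robot, and variables do not carry over. Pictures are saved under pics/ and viewed, at most 13 in all, crops included, and the job is handed in when it is done.

Besides the shell and the picture viewer there is one more tool, called as name(argument=value, ...), one argument or row to a line, values as JSON. apply_moves: Moves the arm, as the interface text tells. Its arguments: {"type":"object","properties":{"rows":{"type":"array"},"fingers":{"type":"number"},"grip_force":{"type":"number"}},"required":["rows"]}

```bash
mkdir -p pics; cat > h.py <<'E'
import numpy as np, cv2
from bench import sense, eyes, job, models
from scipy.spatial.transform import Rotation as R
def save(n,img): cv2.imwrite(f'pics/{n}.png',img[:,:,::-1])
def cam(name,s=None):
    c=eyes.get_calibration(name); K=np.array(c['intrinsics'])
    if 'R' in c: return K,np.array(c['R']),np.array(c['t'])
    s=s or sense(); M=np.array(c['mount']); T=np.eye(4)
    T[:3,:3]=R.from_euler('xyz',s['tcp_rot'],degrees=True).as_matrix(); T[:3,3]=s['tool_pos']
    W=np.linalg.inv(T@M); return K,W[:3,:3],W[:3,3]
def proj(P,C):
    K,r,t=C; p=(r@np.atleast_2d(P).T).T+t[:]; q=(K@p.T).T; return q[:,:2]/q[:,2:]
def onplane(uv,z,C):
    K,r,t=C; o=-r.T@t; d=r.T@np.linalg.inv(K)@np.array([uv[0],uv[1],1.]); return o+d*(z-o[2])/d[2]
def unproj(u,v,d,C):
    K,r,t=C; return r.T@(np.linalg.inv(K)@np.array([u,v,1.])*d-t)
E
python3 - <<'E'
from h import *
s=sense(); print(s)
for c in ['scene','side']:
    im,d=eyes.snapshot(c); save(c+'0',im); np.save(c+'_d.npy',d)
    for n in ['slide','tray','bay','station_mid','station_left','station_right','slide_far','slide_near']:
        print(c,n,[(np.round(x['xyz']).tolist(),round(x['confidence'],2), proj(x['xyz'],cam(c)).round().tolist()) for x in models.place_of(n,c)[:3]])
E
```

```text
{'time': 0.0, 'joint_pos': array([-7.98923980e+01,  7.51549415e+00,  8.53292581e+01,  3.02342015e-04,
        8.72613507e+01, -4.89290210e+00]), 'qd': array([ 0.03114434, -0.00601072,  0.02129905,  0.03137018,  0.02747039,
       -0.0505824 ]), 'joint_efforts': array([-2.68655189e-03, -5.69404292e+01, -5.00549340e+01, -6.21158561e-04,
        1.45243984e-02, -2.80580474e-05]), 'tool_pos': array([ 155.22506538, -579.00609644,  230.24060874]), 'tcp_rot': array([-1.79894309e+02, -9.35075514e-03,  1.50004808e+01]), 'ft_force': array([0.3050627 , 0.05192645, 0.16713435]), 'wrist_torque': array([-0.02460592,  0.01518992, -0.02221265]), 'grip_force': 0.0, 'finger_gap': 85.34794116245754}
scene slide [([498.0, -305.0, 3.0], 0.7, [[267.0, 360.0]]), ([527.0, 120.0, 71.0], 0.54, [[359.0, 228.0]])]
scene tray [([176.0, -294.0, -2.0], 0.84, [[164.0, 301.0]]), ([500.0, -303.0, 3.0], 0.67, [[268.0, 359.0]]), ([537.0, 40.0, 74.0], 0.33, [[349.0, 248.0]])]
scene bay [([182.0, -262.0, 4.0], 0.9, [[173.0, 292.0]]), ([344.0, -382.0, 6.0], 0.76, [[193.0, 356.0]]), ([500.0, -263.0, 5.0], 0.63, [[277.0, 34
[... 483 characters left out ...]
22.0, 192.0]])]
side tray [([502.0, -302.0, -2.0], 0.91, [[321.0, 193.0]]), ([341.0, -409.0, -0.0], 0.76, [[380.0, 170.0]]), ([177.0, -296.0, 3.0], 0.6, [[440.0, 199.0]])]
side bay [([343.0, -381.0, 5.0], 0.94, [[379.0, 175.0]]), ([495.0, -265.0, 9.0], 0.85, [[322.0, 199.0]]), ([183.0, -257.0, 6.0], 0.8, [[439.0, 208.0]])]
side station_mid [([530.0, 115.0, 75.0], 0.7, [[290.0, 295.0]])]
side station_left [([519.0, 196.0, 73.0], 0.83, [[291.0, 327.0]]), ([764.0, -60.0, 0.0], 0.61, [[207.0, 252.0]])]
side station_right [([541.0, 39.0, 78.0], 0.66, [[290.0, 267.0]]), ([763.0, -61.0, 2.0], 0.52, [[207.0, 251.0]])]
side slide_far [([564.0, 124.0, 71.0], 0.83, [[274.0, 299.0]])]
side slide_near []
```

View pics/scene0.png

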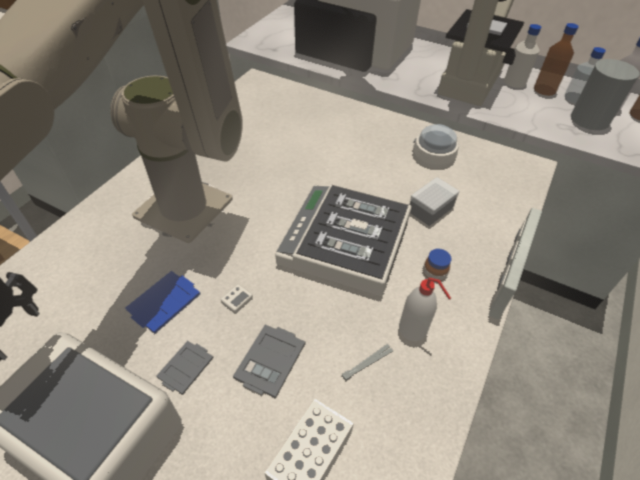

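View pics/side0.png

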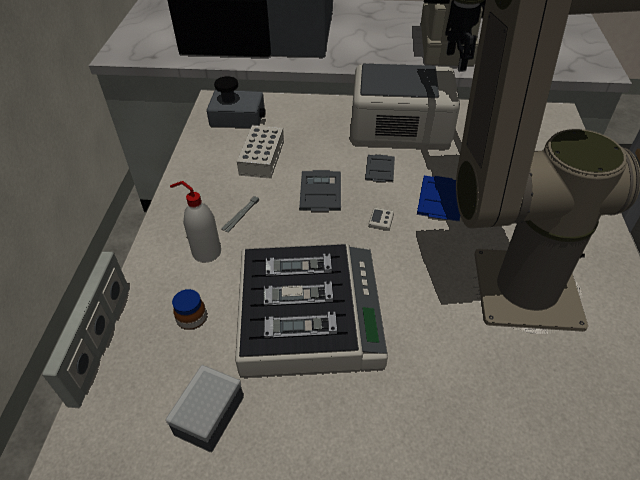

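The tall slide, with the white lid, is in the middle station: scene (359,228), side (292,297). There are three tray candidates:
- Blue tray at scene (164,301): wrong colour.
- Small grey tray at (187,367): too small.
- Larger grey tray at (268,360), holding a flat slide: this one fits.

I'll confirm both in a crop and work out a wrist viewpoint.

```bash
python3 - <<'E'
from h import *
print(np.round(eyes.get_calibration('wrist')['mount'],3).tolist(), np.round(eyes.get_calibration('wrist')['intrinsics'],1).tolist())
a=cv2.imread('pics/scene0.png');b=a[180:270,280:420];c=a[310:400,150:310]
f=lambda i:cv2.resize(i,(640,int(640*i.shape[0]/i.shape[1])),interpolation=cv2.INTER_CUBIC)
o=np.vstack([f(b),f(c)]);o=cv2.resize(o,None,fx=.75,fy=.75);print(o.shape);cv2.imwrite('pics/crop.png',o)
s=sense();T=R.from_euler('xyz',s['tcp_rot'],degrees=True)
print(T.inv().apply(np.array([470,-300,300])-s['tool_pos']))
E
```

```text
[[0.0, -0.961, -0.278, 71.705], [1.0, 0.0, 0.0, -0.561], [-0.0, -0.278, 0.961, -142.223], [0.0, 0.0, 0.0, 1.0]] [[388.6, 0.0, 325.7], [0.0, 388.6, 234.9], [0.0, 0.0, 1.0]]
(578, 480, 3)
[ 376.32175582 -188.5654258   -68.69784594]
```

View pics/crop.png

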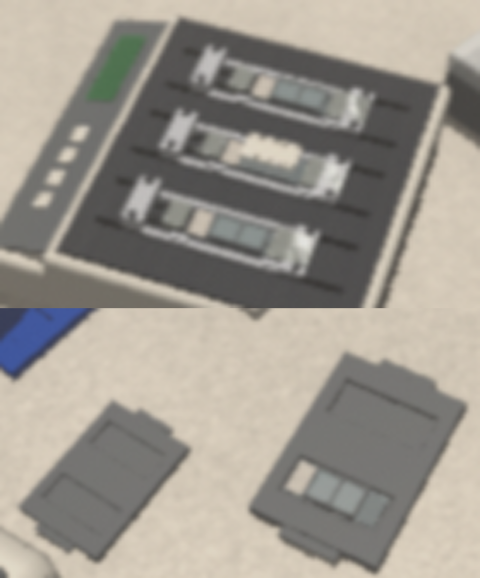

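The crop confirms it: the middle station holds the tall lidded slide, and the larger grey tray holds one flat slide, with its other bay empty. Next I'll look at the tray from above.

apply_moves(
  rows=[
    [50, -25, -10, 0, 0, 0.028],
    [54, -27, -10, 0, 0, 0.028],
    [54, -27, -10, 0, 0, 0.028],
    [54, -27, -10, 0, 0, 0.028],
    [54, -27, -10, 0, 0, 0.028],
  ],
)

```text
time: 1.52
tool_pos: [389.8, -394.0, 282.0]
tcp_rot: [180.0, -0.0, 6.9]
ft_force: [0.3, -1.5, -0.4]
finger_gap: 85.6
grip_force: 0.0
```

apply_moves(
  rows=[
    [50, -2, -10, 0, 0, 0],
    [40, 0, -5, 0, 0, 0],
    [20, 0, 0, 0, 0, 0],
    [0, 0, 0, 0, 0, 0],
    [0, 0, 0, 0, 0, 0],
  ],
)

```text
time: 2.15
tool_pos: [496.7, -380.2, 296.1]
tcp_rot: [-180.0, 0.0, 7.0]
ft_force: [-0.0, -0.0, 0.0]
finger_gap: 85.2
grip_force: 0.0
```

```bash
cat > look.py <<'E'
import sys
from h import *
n=sys.argv[1]; s=sense(); C=cam('wrist',s); im,d=eyes.snapshot('wrist'); save(n,im); np.savez(n+'.npz',d=d,K=C[0],R=C[1],t=C[2],im=im)
print(np.round(s['tool_pos'],1),np.round(s['tcp_rot'],2),s['time'])
for q in sys.argv[2:]:
    print(q,[(np.round(x['xyz'],1).tolist(),round(x['confidence'],2), proj(x['xyz'],C).round().tolist()) for x in models.place_of(q,'wrist')[:3]])
E
python3 look.py w1 tray bay flat_c
```

```text
[ 496.7 -380.2  296.1] [-1.7999e+02  4.0000e-02  6.9700e+00] 2.15
tray [([342.4, -406.2, -0.8], 0.89, [[332.0, 312.0]]), ([176.3, -290.6, 1.8], 0.64, [[231.0, 414.0]])]
bay [([497.7, -266.6, 5.8], 0.83, [[225.0, 176.0]]), ([187.5, -261.4, 2.7], 0.72, [[210.0, 406.0]]), ([342.4, -384.2, 4.1], 0.57, [[314.0, 312.0]])]
flat_c [([506.9, -337.4, 5.6], 0.94, [[289.0, 175.0]])]
```

View pics/w1.png

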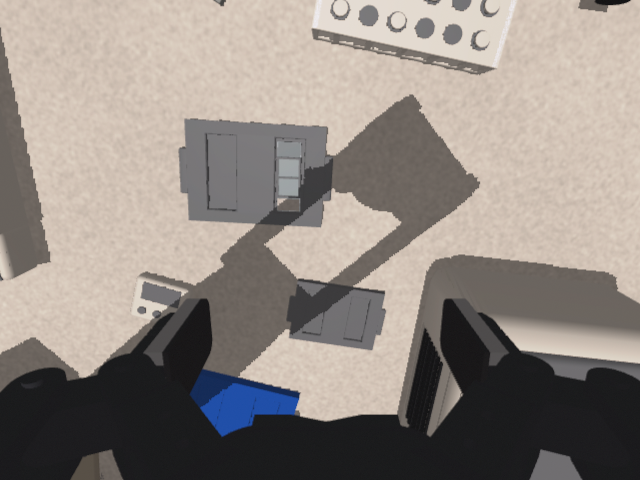

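The tray shows with its outline corners at (186,119), (327,127), (322,227) and (189,219). The empty bay is on the left, from (208,134) to (237,211), and the flat slide is in the right bay.

```bash
python3 - <<'E'
from h import *
z=np.load('w1.npz');C=(z['K'],z['R'],z['t']);d=z['d']
P=[onplane(p,12,C) for p in [(186,119),(327,127),(322,227),(189,219)]]
B=[onplane(p,12,C) for p in [(208,134),(237,135),(237,211),(208,209)]]
print('tray',np.round(P,1).tolist(),np.mean(P,0));print('bay',np.round(B,1).tolist(),np.mean(B,0))
for u,v in [(222,172),(256,172),(195,172),(256,140),(222,150)]: print(u,v,unproj(u,v,d[v,u],C).round(1))
g=cv2.cvtColor(z['im'],cv2.COLOR_RGB2HSV); D=d
# tray mask by depth height
v,u=np.mgrid[90:250,160:350]; X=np.array([unproj(a,b,d[b,a],C) for a,b in zip(u.ravel(),v.ravel())])
m=(X[:,2]>9.0)&(X[:,2]<16)
hs=X[m]; r=cv2.minAreaRect(hs[:,:2].astype(np.float32)); print(r,m.sum(),hs[:,2].mean())
s=sense();T=R.from_euler('xyz',s['tcp_rot'],degrees=True)
print(T.inv().apply(np.array([480,110,300])-s['tool_pos']))
E
```

```text
tray [[553.1, -224.6, 12.0], [563.1, -372.7, 12.0], [453.9, -380.5, 12.0], [444.9, -230.4, 12.0]] [ 503.7516971  -302.03761503   12.        ]
bay [[540.6, -248.1, 12.0], [543.4, -278.8, 12.0], [460.7, -283.6, 12.0], [459.0, -251.2, 12.0]] [ 500.93556782 -265.43098904   12.        ]
222 172 [ 501.3 -263.3    5.7]
256 172 [ 506.6 -301.4   10.6]
195 172 [ 498.5 -235.3   11. ]
256 140 [ 540.7 -299.2   11.9]
222 150 [ 525.3 -262.4    6.9]
((503.7995300292969, -300.7194519042969), (110.1442642211914, 167.19384765625), 3.762312889099121) 11454 11.464043738893002
[  42.51713831 -488.85362867   -3.57919862]
```

The bay is at about (501, -265) with tray yaw about 3.7°, consistent across corners, depth and network. Moving over the station.

apply_moves(
  rows=[
    [8, -60, 0, 0, 0, 0],
    [8, -60, 0, 0, 0, 0],
    [8, -60, 0, 0, 0, 0],
    [8, -60, 0, 0, 0, 0],
    [8, -60, 0, 0, 0, 0],
  ],
)

```text
time: 2.98
tool_pos: [500.1, -76.0, 296.7]
tcp_rot: [180.0, -0.1, 6.9]
ft_force: [1.0, 0.1, 0.6]
finger_gap: 85.3
grip_force: 0.0
```

apply_moves(
  rows=[
    [8, -60, 10, 0, 0, 0],
    [8, -60, 25, 0, 0, 0],
    [8, -50, 26, 0, 0, 0],
    [4, -23, 10, 0, 0, 0],
    [0, 0, 0, 0, 0, 0],
  ],
)

```text
time: 3.6
tool_pos: [504.0, 115.9, 225.4]
tcp_rot: [-180.0, 0.1, 7.1]
ft_force: [-0.6, 0.5, 0.8]
finger_gap: 85.6
grip_force: 0.0
```

```bash
python3 look.py w2 slide slide_far slide_near station_mid station_left station_right
```

```text
[504.  115.9 225.4] [-1.7999e+02  1.0000e-01  7.1100e+00] 3.6
slide [([522.1, 118.6, 79.8], 0.91, [[326.0, 196.0]])]
slide_far []
slide_near [([485.4, 109.1, 75.4], 0.78, [[332.0, 242.0]])]
station_mid [([537.9, 40.7, 75.6], 0.44, [[431.0, 187.0]])]
station_left []
station_right []
```

View pics/w2.png

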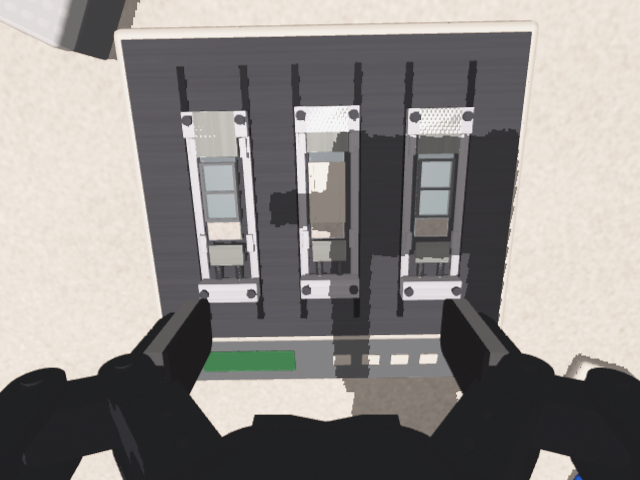

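The tall slide's lid is around (310–346, 155–238), with the lip plate above at row 118 and the near stop/hood at about (330,287). I'll fit the lid by depth.

```bash
cat > lid.py <<'E'
from h import *
import sys
z=np.load(sys.argv[1]);C=(z['K'],z['R'],z['t']);d=z['d']
K,r,t=C; v,u=np.mgrid[0:480,0:640]; ray=np.stack([(u-K[0,2])/K[0,0],(v-K[1,2])/K[1,1],np.ones_like(u)],-1)
X=(ray*d[...,None]-t)@r
np.save('X.npy',X)
m=(X[...,2]>86)&(X[...,2]<97)&(abs(X[...,0]-526)<45)&(abs(X[...,1]-118)<35)&(d>0)
n,l,st,ce=cv2.connectedComponentsWithStats(m.astype(np.uint8)); i=1+st[1:,4].argmax(); print(st[1:].tolist())
H=X[l==i]; print(len(H),np.median(H,0),np.percentile(H[:,2],[5,50,95])); print(cv2.minAreaRect(H[:,:2].astype(np.float32)))
H2=cv2.erode((l==i).astype(np.uint8),np.ones((3,3)))>0
deck=X[(abs(X[...,0]-526)<120)&(abs(X[...,1]-118)<120)&(X[...,2]>65)&(X[...,2]<85)]
h,e=np.histogram(deck[:,2],bins=40); print('deck z',e[h.argmax()]+.25, np.median(deck[:,2]))
E
python3 lid.py w2.npz; python3 - <<'E'
from h import *
z=np.load('w2.npz');C=(z['K'],z['R'],z['t']);X=np.load('X.npy')
for v in range(100,300,6): print(v, X[v,328].round(1).tolist(), X[v,318].round(1).tolist())
# thermostat deck corners (78?)
print([onplane(p,75,C).round(1).tolist() for p in [(122,38),(528,32),(508,338),(163,338)]])
print([onplane(p,92,C).round(1).tolist() for p in [(309,153),(344,153),(346,238),(312,238)]])
E
```

```text
[[308, 161, 37, 62, 2198]]
2198 [528.16338368 119.10499939  91.56849006] [90.30138778 91.56849006 92.7587172 ]
((527.0722045898438, 119.10457611083984), (44.229042053222656, 25.67120361328125), 7.7784199714660645)
deck z 74.77489812477504 74.91961451360989
100 [590.2, 125.7, 75.5] [589.3, 132.8, 74.6]
106 [585.9, 125.2, 82.0] [585.0, 132.1, 82.1]
112 [581.9, 124.7, 81.8] [581.1, 131.7, 81.9]
118 [577.9, 124.2, 84.1] [577.1, 131.1, 83.6]
124 [573.9, 123.7, 82.6] [573.0, 130.7, 83.0]
130 [569.9, 123.2, 82.0] [569.0, 130.2, 81.3]
136 [565.7, 122.6, 80.8] [564.8, 129.7, 81.0]
142 [561.6, 122.1, 82.1] [560.8, 129.2, 82.7]
148 [557.4, 121.6, 81.6] [556.7, 128.7, 83.1]
154 [553.0, 121.0, 77.8] [552.0, 128.3, 77.3]
160 [549.0, 120.5, 81.7] [547.9, 127.7, 79.8]
166 [545.8, 120.2, 91.8] [545.0, 127.1, 92.3]
172 [541.5, 119.6, 90.4] [540.8, 126.6, 92.2]
178 [537.4, 119.1, 91.2] [536.5, 126.2, 91.2]
184 [532.9, 118.5, 89.7] [532.3, 125.6, 91.7]
190 [528.8, 118.0, 91.0] [528.1, 125.1, 91.9]
196 [524.5, 117.5, 91.0] [523.8, 124.6, 91.9]
202 [520.3, 116.9, 91.9] [519.1, 124.1, 90.1]
208 [515.6, 116
[... 197 characters left out ...]
3.3, 121.2, 78.5]
238 [488.6, 112.8, 75.6] [487.3, 120.6, 74.6]
244 [485.9, 112.5, 82.5] [484.7, 120.1, 81.8]
250 [481.0, 111.9, 82.4] [480.3, 119.6, 83.0]
256 [475.6, 111.2, 80.9] [474.9, 119.0, 81.6]
262 [468.5, 110.3, 74.9] [469.6, 118.4, 80.7]
268 [463.1, 109.6, 74.0] [465.3, 117.8, 82.3]
274 [459.3, 109.1, 77.3] [459.9, 117.2, 81.3]
280 [458.5, 109.1, 87.8] [457.0, 116.7, 86.6]
286 [453.2, 108.4, 87.2] [452.3, 116.2, 87.3]
292 [448.6, 107.8, 88.2] [447.0, 115.5, 86.8]
298 [437.5, 106.3, 75.3] [435.6, 114.4, 73.7]
[[612.5, 270.4, 75.0], [650.5, -3.8, 75.0], [419.4, -50.1, 75.0], [383.0, 240.7, 75.0]]
[[553.1, 134.4, 92.0], [556.1, 110.3, 92.0], [495.1, 100.3, 92.0], [492.0, 125.3, 92.0]]
```

```bash
python3 - <<'E'
import cv2
a=cv2.imread('pics/w2.png')[95:305,270:400]; cv2.imwrite('pics/w2c.png',cv2.resize(a,(371,600),interpolation=cv2.INTER_CUBIC))
E
```

```text
(no output)
```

View pics/w2c.png

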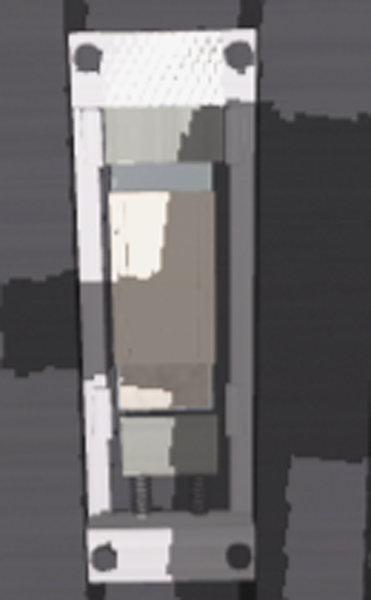

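The lid is centred at (527, 119), its top is at z 91.7 (17 mm above a deck at 74.8), and yaw is about 7.5°. The hood edge is near x 486 and the slide's near end near 489, so the gap to the stop is roughly 10 mm. I'll go lower for a second view.

apply_moves(
  rows=[
    [6, 0, 18, 0, 0, -0.007],
    [6, 0, 20, 0, 0, 0],
    [6, 0, 20, 0, 0, 0],
    [5, -0.4, 17, 0, 0, 0],
    [0, 0, 0, 0, 0, 0],
  ],
  fingers=46,
)

```text
time: 4.58
tool_pos: [526.6, 117.9, 149.0]
tcp_rot: [-180.0, 0.2, 7.4]
ft_force: [-0.5, 0.3, 1.2]
finger_gap: 46.1
grip_force: 0.0
```

```bash
python3 look.py w3 slide slide_near slide_far; python3 lid.py w3.npz
```

```text
[526.6 117.9 149. ] [-180.      0.23    7.37] 4.575
slide [([522.7, 118.2, 77.4], 0.79, [[325.0, 257.0]])]
slide_near [([485.9, 110.8, 77.1], 0.94, [[330.0, 315.0]])]
slide_far []
[[301, 216, 49, 79, 3720]]
3720 [528.8295374  118.96806391  91.58833699] [90.32223403 91.58833699 92.71844996]
((527.114501953125, 118.87271118164062), (44.434120178222656, 26.074304580688477), 8.428764343261719)
deck z 74.76095166157516 74.9589242200323
```

View pics/w3.png

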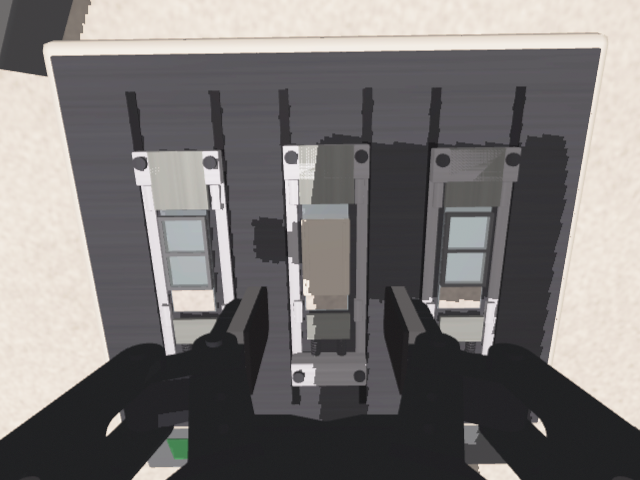

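The second view agrees: lid centre (527.1, 118.9), and the slide sits midway between the fingertips at about (326,258). Descending.

apply_moves(
  rows=[
    [0.2, -0.5, 15, 0, 0, -0.007],
    [0.2, -0.4, 20, 0, 0, 0],
    [0, 0, 15, 0, 0, 0],
    [0, 0, 10, 0, 0, 0],
    [0, 0, 4, 0, 0, 0],
  ],
)

```text
time: 5.4
tool_pos: [527.7, 119.1, 86.6]
tcp_rot: [-180.0, 0.1, 7.8]
ft_force: [-0.1, 0.7, -1.1]
finger_gap: 46.0
grip_force: 0.0
```

apply_moves(
  rows=[
    [0, 0, 3, 0, 0, 0],
    [0, 0, 2, 0, 0, 0],
    [0, 0, 0, 0, 0, 0],
    [0, 0, 0, 0, 0, 0],
    [0, 0, 0, 0, 0, 0],
  ],
  fingers=34,
)

```text
time: 6.02
tool_pos: [528.2, 119.1, 82.7]
tcp_rot: [-180.0, -0.0, 7.8]
ft_force: [-1.1, 0.0, -0.5]
finger_gap: 34.1
grip_force: 0.0
```

apply_moves(
  rows=[
    [0, 0, 2, 0, 0, 0],
    [0, 0, 1.5, 0, 0, 0],
    [0, 0, 0, 0, 0, 0],
    [0, 0, 0, 0, 0, 0],
    [0, 0, 0, 0, 0, 0],
  ],
)

```text
time: 6.65
tool_pos: [528.1, 119.1, 79.0]
tcp_rot: [-180.0, -0.0, 7.8]
ft_force: [0.8, -0.6, -0.1]
finger_gap: 33.8
grip_force: 0.0
```

apply_moves(
  rows=[
    [0, 0, 0, 0, 0, 0],
    [0, 0, 0, 0, 0, 0],
    [0, 0, 0, 0, 0, 0],
    [0, 0, 0, 0, 0, 0],
    [0, 0, 0, 0, 0, 0],
  ],
  fingers=24,
  grip_force=35,
)

```text
time: 7.28
tool_pos: [528.2, 119.1, 79.2]
tcp_rot: [-180.0, -0.0, 7.8]
ft_force: [0.3, -0.0, 2.2]
finger_gap: 25.1
grip_force: 35.7
```

Gripped (35 N). Pressing back, in small steps and reading the force.

apply_moves(
  rows=[
    [0, 0, -0.2, 0, 0, 0],
    [-1, 0, 0, 0, 0, 0],
    [-1.5, 0, 0, 0, 0, 0],
    [-1.5, 0, 0, 0, 0, 0],
    [0, 0, 0, 0, 0, 0],
  ],
)

```text
time: 7.9
tool_pos: [523.9, 118.5, 79.2]
tcp_rot: [180.0, 0.0, 7.8]
ft_force: [-0.3, 0.2, 2.1]
finger_gap: 25.3
grip_force: 35.7
```

apply_moves(
  rows=[
    [0, 0, -0.2, 0, 0, 0],
    [-1, 0, 0, 0, 0, 0],
    [-1, 0, 0, 0, 0, 0],
    [-1, 0, 0, 0, 0, 0],
    [0, 0, 0, 0, 0, 0],
  ],
)

```text
time: 8.52
tool_pos: [520.8, 118.1, 79.2]
tcp_rot: [-180.0, 0.0, 7.8]
ft_force: [-0.8, 0.2, 0.8]
finger_gap: 25.4
grip_force: 35.5
```

apply_moves(
  rows=[
    [-0.7, 0, 0, 0, 0, 0],
    [-0.7, 0, 0, 0, 0, 0],
    [0, 0, 0, 0, 0, 0],
    [0, 0, 0, 0, 0, 0],
    [0, 0, 0, 0, 0, 0],
  ],
)

```text
time: 9.15
tool_pos: [519.6, 117.9, 79.3]
tcp_rot: [180.0, 0.0, 7.8]
ft_force: [0.6, 0.0, -0.4]
finger_gap: 25.4
grip_force: 35.3
```

apply_moves(
  rows=[
    [-0.7, 0, 0, 0, 0, 0],
    [-0.6, 0, 0, 0, 0, 0],
    [0, 0, 0, 0, 0, 0],
    [0, 0, 0, 0, 0, 0],
    [0, 0, 0, 0, 0, 0],
  ],
)

```text
time: 9.78
tool_pos: [518.9, 117.8, 79.6]
tcp_rot: [-180.0, -0.1, 7.8]
ft_force: [3.7, 1.2, -1.2]
finger_gap: 25.0
grip_force: 35.2
```

apply_moves(
  rows=[
    [-0.4, 0, 0, 0, 0, 0],
    [-0.4, 0, 0, 0, 0, 0],
    [0, 0, 0, 0, 0, 0],
    [0, 0, 0, 0, 0, 0],
    [0, 0, 0, 0, 0, 0],
  ],
)

```text
time: 10.4
tool_pos: [518.4, 117.8, 79.7]
tcp_rot: [-180.0, -0.1, 7.8]
ft_force: [5.3, 1.6, -1.3]
finger_gap: 24.7
grip_force: 35.1
```

apply_moves(
  rows=[
    [-0.5, 0, 0, 0, 0, 0],
    [-0.5, 0, 0, 0, 0, 0],
    [-0.3, 0, 0, 0, 0, 0],
    [0, 0, 0, 0, 0, 0],
    [0, 0, 0, 0, 0, 0],
  ],
)

```text
time: 11.02
tool_pos: [517.8, 117.7, 80.0]
tcp_rot: [-180.0, -0.2, 7.8]
ft_force: [8.5, 1.4, -3.7]
finger_gap: 24.9
grip_force: 35.0
```

Force is 8.6 N on the stop. The tool has crept up and is being pulled down, so the glass is touching the lip lightly from below. I'll lower it and press a little more.

apply_moves(
  rows=[
    [0, 0, 0.4, 0, 0, 0],
    [0, 0, 0.3, 0, 0, 0],
    [-0.3, 0, 0, 0, 0, 0],
    [0, 0, 0, 0, 0, 0],
    [0, 0, 0, 0, 0, 0],
  ],
)

```text
time: 11.65
tool_pos: [517.9, 117.7, 79.7]
tcp_rot: [-180.0, -0.2, 7.8]
ft_force: [8.6, 2.3, -0.8]
finger_gap: 25.0
grip_force: 35.3
```

apply_moves(
  rows=[
    [-0.4, 0, 0.1, 0, 0, 0],
    [-0.3, 0, 0, 0, 0, 0],
    [0, 0, 0, 0, 0, 0],
    [0, 0, 0, 0, 0, 0],
    [0, 0, 0, 0, 0, 0],
  ],
)

```text
time: 12.28
tool_pos: [517.6, 117.7, 79.8]
tcp_rot: [-180.0, -0.3, 7.8]
ft_force: [9.7, 0.8, -1.0]
finger_gap: 24.9
grip_force: 35.2
```

About 9.8 N, inside the margin. Now I'll tilt the far end up about the near lower edge.

apply_moves(
  rows=[
    [-0.07, 0, -0.58, 0, 0.015, 0],
    [-0.07, 0, -0.58, 0, 0.015, 0],
    [-0.07, 0, -0.58, 0, 0.015, 0],
    [0, 0, 0, 0, 0, 0],
    [0, 0, 0, 0, 0, 0],
  ],
)

```text
time: 12.9
tool_pos: [517.3, 117.6, 81.7]
tcp_rot: [-180.0, -2.9, 7.8]
ft_force: [10.0, 2.2, -2.7]
finger_gap: 25.3
grip_force: 35.1
```

apply_moves(
  rows=[
    [-0.05, 0, -0.58, 0, 0.015, 0],
    [-0.05, 0, -0.58, 0, 0.015, 0],
    [-0.05, 0, -0.58, 0, 0.015, 0],
    [-0.05, 0, -0.58, 0, 0.015, 0],
    [0, 0, 0, 0, 0, 0],
  ],
)

```text
time: 13.52
tool_pos: [516.9, 117.6, 84.2]
tcp_rot: [-180.0, -6.3, 7.8]
ft_force: [9.9, 2.3, -1.8]
finger_gap: 25.0
grip_force: 35.1
```

apply_moves(
  rows=[
    [-0.05, 0, -0.7, 0, 0.018, 0],
    [-0.05, 0, -0.7, 0, 0.018, 0],
    [-0.05, 0, -0.7, 0, 0.018, 0],
    [-0.05, 0, -0.7, 0, 0.018, 0],
    [-0.05, 0, -0.66, 0, 0.017, 0],
  ],
)

```text
time: 14.15
tool_pos: [516.2, 117.5, 87.7]
tcp_rot: [-180.0, -11.4, 7.8]
ft_force: [9.6, 2.3, -0.7]
finger_gap: 24.7
grip_force: 35.0
```

Tilt is 0.2 rad with forces quiet. Drawing out along its length.

apply_moves(
  rows=[
    [1, 0, 0, 0, 0, 0],
    [1.5, 0, 0, 0, 0, 0],
    [1.5, 0, 0, 0, 0, 0],
    [1, 0, 0, 0, 0, 0],
    [0, 0, 0, 0, 0, 0],
  ],
)

```text
time: 14.78
tool_pos: [518.2, 117.8, 86.5]
tcp_rot: [180.0, -11.0, 7.8]
ft_force: [-1.3, -0.3, 1.1]
finger_gap: 25.0
grip_force: 35.5
```

apply_moves(
  rows=[
    [1.5, 0, -0.2, 0, 0, 0],
    [2, 0, -0.1, 0, 0, 0],
    [2, 0, 0, 0, 0, 0],
    [2, 0, 0, 0, 0, 0],
    [0, 0, 0, 0, 0, 0],
  ],
)

```text
time: 15.4
tool_pos: [526.3, 118.8, 88.7]
tcp_rot: [180.0, -11.1, 7.8]
ft_force: [-0.1, -0.0, -0.7]
finger_gap: 24.9
grip_force: 35.4
```

Free, with no contact forces. Continuing out past the hood.

apply_moves(
  rows=[
    [2.5, 0, 0, 0, 0, 0],
    [3, 0, 0, 0, 0, 0],
    [3, 0, 0, 0, 0, 0],
    [3, 0, 0, 0, 0, 0],
    [2, 0, 0, 0, 0, 0],
  ],
)

```text
time: 16.02
tool_pos: [539.5, 120.7, 91.3]
tcp_rot: [180.0, -11.1, 7.8]
ft_force: [-0.2, -1.3, -1.3]
finger_gap: 25.0
grip_force: 35.4
```

apply_moves(
  rows=[
    [0.8, 0, -4, 0, 0, 0],
    [1.9, 0, -9.8, 0, 0, 0],
    [2.4, 0, -14, 0, -0.03, 0],
    [2.4, 0, -16, 0, -0.04, 0],
    [1.5, 0, -16, 0, -0.04, 0],
  ],
)

```text
time: 16.65
tool_pos: [538.4, 120.5, 153.3]
tcp_rot: [180.0, -4.8, 7.8]
ft_force: [0.1, 0.3, -0.2]
finger_gap: 24.9
grip_force: 35.3
```

apply_moves(
  rows=[
    [0, 0, -18, 0, -0.04, 0],
    [0, 0, -16, 0, -0.04, 0],
    [0, 0, -12, 0, -0.004, 0],
    [0, 0, -6, 0, 0, 0],
    [0, 0, 0, 0, 0, 0],
  ],
)

```text
time: 17.27
tool_pos: [536.0, 120.2, 204.0]
tcp_rot: [180.0, -0.1, 7.8]
ft_force: [0.4, 0.5, -0.8]
finger_gap: 25.1
grip_force: 35.3
```

```bash
python3 look.py w4; python3 - <<'E'
from h import *
s=sense();T=R.from_euler('xyz',s['tcp_rot'],degrees=True);print(T.inv().apply(np.array([501,-265,190])-s['tool_pos']))
im,d=eyes.snapshot('side'); a=im[40:420,60:460]; save('s1',cv2.resize(a,(800,760))[:600])
E
```

```text
[536.  120.2 204. ] [ 1.80e+02 -6.00e-02  7.78e+00] 17.275
[-86.51195053 376.92522812  13.46918901]
```

View pics/s1.png

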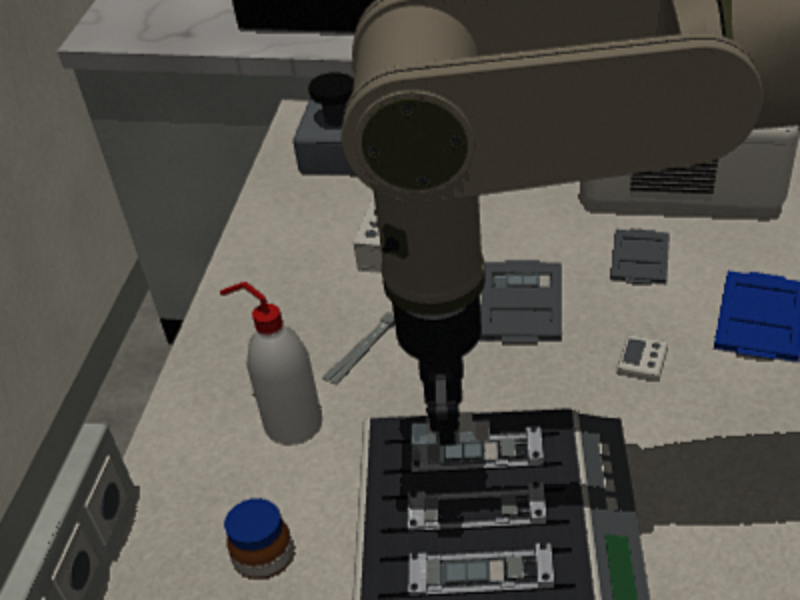

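The side view shows the middle station empty, the slide held level in the gripper, and the bystanders undisturbed. Carrying it to the bay.

apply_moves(
  rows=[
    [-3, 15, 0, 0, 0, 0],
    [-7, 30, 0, 0, 0, 0],
    [-10, 45, 0, 0, 0, 0],
    [-12, 50, 0, 0, 0, 0],
    [-12, 50, 0, 0, 0, 0],
  ],
)

```text
time: 18.0
tool_pos: [517.2, -76.3, 203.3]
tcp_rot: [180.0, 0.0, 7.8]
ft_force: [-0.3, 0.1, -1.5]
finger_gap: 24.9
grip_force: 35.3
```

apply_moves(
  rows=[
    [-12, 50, 5, 0, 0, 0],
    [-11, 50, 10, 0, 0, 0],
    [-10, 45, 15, 0, 0, 0.024],
    [-6, 30, 15, 0, 0, 0.024],
    [-3, 12, 10, 0, 0, 0.024],
  ],
)

```text
time: 18.62
tool_pos: [498.9, -266.9, 147.3]
tcp_rot: [-180.0, 0.1, 3.5]
ft_force: [0.5, 1.3, -0.2]
finger_gap: 25.0
grip_force: 35.3
```

apply_moves(
  rows=[
    [0, 0, 10, 0, 0, 0],
    [0, 0, 15, 0, 0, 0],
    [0, 0, 10, 0, 0, 0],
    [0, 0, 0, 0, 0, 0],
    [0, 0, 0, 0, 0, 0],
  ],
)

```text
time: 19.25
tool_pos: [500.9, -264.6, 114.1]
tcp_rot: [180.0, -0.0, 3.7]
ft_force: [0.3, -0.2, -1.0]
finger_gap: 25.3
grip_force: 35.3
```

```bash
python3 look.py w5 bay slide tray
```

```text
[ 500.9 -264.6  114.1] [ 1.7998e+02 -3.0000e-02  3.7000e+00] 19.25
bay []
slide [([495.7, -264.8, 111.1], 0.69, [[327.0, 315.0]])]
tray [([340.5, -411.9, -0.4], 0.73, [[496.0, 434.0]]), ([502.0, -303.1, 0.5], 0.66, [[383.0, 233.0]])]
```

View pics/w5.png

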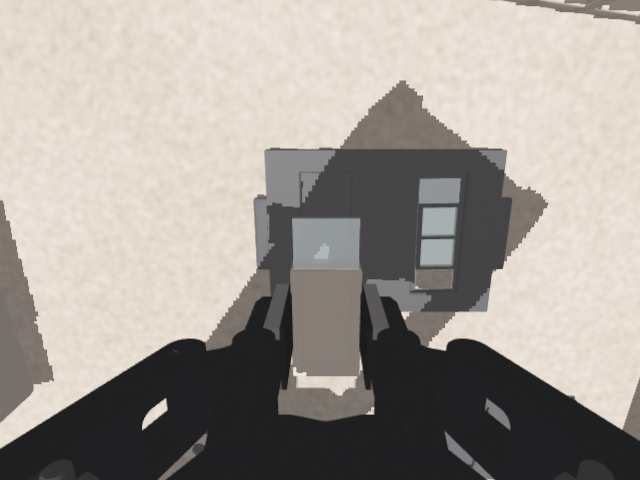

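In view: the held slide, with its far glass edge at row 218 (cols 293–360) and the lid at rows 268–376. The bay's far edge is at row 172 (cols 301–352), and the tray's corners are (265,150), (506,150) and (490,311).

```bash
python3 - <<'E'
from h import *
z=np.load('w5.npz');C=(z['K'],z['R'],z['t']);d=z['d']
o=lambda p,h:onplane(p,h,C).round(1)
print('far glass',o((293,218),112.7),o((360,218),112.7))
print('lid',[o(p,126.7).tolist() for p in [(291,268),(362,268),(360,376),(294,376)]], np.mean([o(p,126.7) for p in [(291,268),(362,268),(360,376),(294,376)]],0))
print('bay far',o((301,172),12),o((352,172),12))
print('tray',o((265,150),12),o((506,150),12),o((490,311),12))
K,r,t=C; v,u=np.mgrid[0:480,0:640]; X=(np.stack([(u-K[0,2])/K[0,0],(v-K[1,2])/K[1,1],np.ones_like(u)],-1)*d[...,None]-t)@r
m=(X[...,2]>121)&(X[...,2]<132)&(u>280)&(u<370)&(v>255)&(v<385); c=m&(u>300)&(u<350)
print('lid z', [np.median(X[vv,305:348,2]).round(2) for vv in (275,300,325,350,370)], cv2.minAreaRect(X[m][:,:2].astype(np.float32)))
g=np.median(X[225:262,300:355],axis=(0,1)); print('glass z far rows',[np.median(X[vv,300:350,2]).round(2) for vv in (225,240,258)])
m=(X[...,2]>9.5)&(X[...,2]<15)&(v<200)&(v>140)&(u>255)&(u<515); print('tray top',np.median(X[m],0))
E
```

```text
far glass [ 536.6 -249.1  112.7] [ 538.3 -274.5  112.7]
lid [[521.8, -250.1, 126.7], [523.4, -275.3, 126.7], [478.8, -278.6, 126.7], [477.1, -253.1, 126.7]] [ 500.275 -264.275  126.7  ]
bay far [ 541.6 -245.8   12. ] [ 543.7 -277.6   12. ]
tray [ 553.6 -223.    12. ] [ 563.2 -371.1   12. ] [ 454.3 -381.2   12. ]
lid z [np.float64(126.69), np.float64(126.56), np.float64(126.73), np.float64(126.43), np.float64(126.53)] ((499.8416748046875, -263.5818786621094), (45.13031005859375, 33.049434661865234), 3.579646348953247)
glass z far rows [np.float64(112.39), np.float64(112.31), np.float64(113.28)]
tray top [ 546.18357888 -301.10926486   11.46331423]
```

The slide is level, its centre at (500, -264.2) against the bay centre (501.4, -264.8). I'll shift it over and descend, feeling for the floor at the end.

apply_moves(
  rows=[
    [0.7, 0.3, 10, 0, 0, 0],
    [0.7, 0.3, 18, 0, 0, 0],
    [0, 0, 20, 0, 0, 0],
    [0, 0, 18, 0, 0, 0],
    [0, 0, 10, 0, 0, 0],
  ],
)

```text
time: 20.08
tool_pos: [500.8, -264.7, 35.3]
tcp_rot: [-179.9, 0.1, 3.7]
ft_force: [0.1, 0.1, -1.1]
finger_gap: 25.3
grip_force: 35.3
```

apply_moves(
  rows=[
    [0, 0, 8, 0, 0, 0],
    [0, 0, 5, 0, 0, 0],
    [0, 0, 3, 0, 0, 0],
    [0, 0, 0, 0, 0, 0],
    [0, 0, 0, 0, 0, 0],
  ],
)

```text
time: 20.7
tool_pos: [502.2, -265.6, 22.2]
tcp_rot: [180.0, -0.0, 3.7]
ft_force: [-0.1, 0.5, -1.0]
finger_gap: 24.9
grip_force: 35.3
```

```bash
python3 look.py w6; python3 -c "
import cv2;a=cv2.imread('pics/w6.png')[80:460,160:560];cv2.imwrite('pics/w6c.png',cv2.resize(a,(632,600)))"
```

```text
[ 502.2 -265.6   22.2] [ 1.7997e+02 -4.0000e-02  3.6600e+00] 20.7
```

View pics/w6c.png

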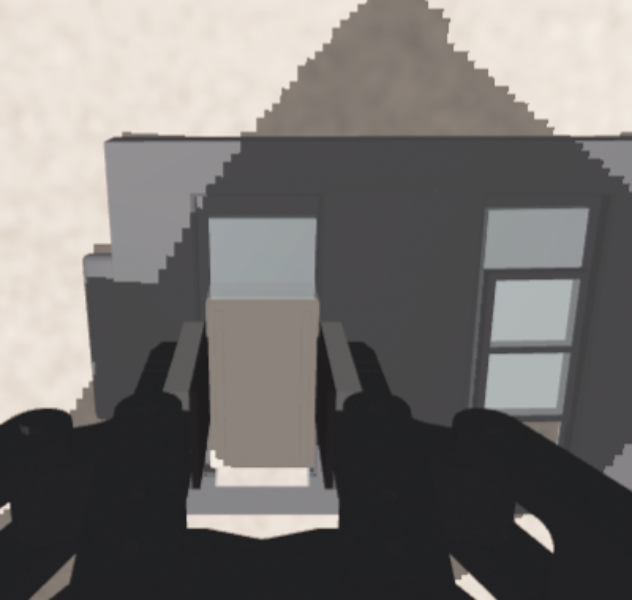

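```bash
python3 - <<'E'
from h import *
z=np.load('w6.npz');C=(z['K'],z['R'],z['t'])
s=R.from_euler('z',3.7,degrees=True)
o=lambda p,h:s.inv().apply(onplane(p,h,C)).round(1)
print('glass',o((292.3,218),20.7),o((360.6,218),20.7),'bay',o((283.4,204),12),o((363.8,204),12))
g=cv2.cvtColor(z['im'],cv2.COLOR_RGB2GRAY).astype(int); print(g[209:212,270:375].mean(0).round().tolist()); print(g[195:225,330].tolist())
E
```

```text
glass [ 520.7 -284.    20.7] [ 520.7 -310.    20.7] bay [ 524.3 -279.8   12. ] [ 524.3 -311.9   12. ]
[144.0, 144.0, 144.0, 144.0, 144.0, 144.0, 144.0, 144.0, 144.0, 144.0, 130.0, 114.0, 113.0, 90.0, 95.0, 125.0, 132.0, 142.0, 95.0, 73.0, 73.0, 73.0, 73.0, 73.0, 73.0, 73.0, 73.0, 73.0, 73.0, 73.0, 73.0, 73.0, 73.0, 73.0, 73.0, 73.0, 73.0, 73.0, 73.0, 74.0, 73.0, 73.0, 73.0, 73.0, 73.0, 73.0, 73.0, 73.0, 73.0, 73.0, 73.0, 73.0, 73.0, 73.0, 73.0, 73.0, 73.0, 73.0, 73.0, 73.0, 73.0, 73.0, 73.0, 73.0, 73.0, 73.0, 73.0, 73.0, 73.0, 73.0, 73.0, 73.0, 73.0, 73.0, 73.0, 73.0, 73.0, 73.0, 73.0, 73.0, 73.0, 73.0, 73.0, 73.0, 73.0, 73.0, 73.0, 73.0, 72.0, 73.0, 73.0, 70.0, 68.0, 70.0, 70.0, 72.0, 73.0, 73.0, 73.0, 73.0, 73.0, 73.0, 73.0, 73.0, 73.0]
[73, 73, 72, 72, 73, 73, 74, 71, 70, 73, 74, 73, 74, 73, 73, 74, 73, 73, 73, 73, 73, 79, 89, 131, 157, 160, 159, 159, 159, 159]
```

The slide sits about 1.1 mm too far right and 0.5 mm short. I'll correct that and go down.

apply_moves(
  rows=[
    [0.3, -0.5, 2, 0, 0, 0],
    [0.2, -0.5, 3, 0, 0, 0],
    [0, 0, 2, 0, 0, 0],
    [0, 0, 1, 0, 0, 0],
    [0, 0, 0, 0, 0, 0],
  ],
)

```text
time: 21.38
tool_pos: [502.2, -264.3, 13.5]
tcp_rot: [-180.0, 0.0, 3.7]
ft_force: [0.5, -0.2, -1.2]
finger_gap: 25.0
grip_force: 35.3
```

apply_moves(
  rows=[
    [0, 0, 0.7, 0, 0, 0],
    [0, 0, 0.7, 0, 0, 0],
    [0, 0, 0, 0, 0, 0],
    [0, 0, 0, 0, 0, 0],
    [0, 0, 0, 0, 0, 0],
  ],
)

```text
time: 22.0
tool_pos: [502.4, -264.3, 12.3]
tcp_rot: [180.0, -0.0, 3.7]
ft_force: [0.6, 0.2, -0.4]
finger_gap: 25.1
grip_force: 35.3
```

apply_moves(
  rows=[
    [0, 0, 0.4, 0, 0, 0],
    [0, 0, 0.3, 0, 0, 0],
    [0, 0, 0, 0, 0, 0],
    [0, 0, 0, 0, 0, 0],
    [0, 0, 0, 0, 0, 0],
  ],
)

```text
time: 22.62
tool_pos: [502.4, -264.4, 12.0]
tcp_rot: [180.0, -0.0, 3.7]
ft_force: [-3.1, 0.7, 5.8]
finger_gap: 24.7
grip_force: 38.7
```

Contact at the floor (5.8 N), well below rim level, so it is inside the bay. Easing off slightly and releasing.

apply_moves(
  rows=[
    [0, 0, -0.2, 0, 0, 0],
    [0, 0, 0, 0, 0, 0],
    [0, 0, 0, 0, 0, 0],
    [0, 0, 0, 0, 0, 0],
    [0, 0, 0, 0, 0, 0],
  ],
)

```text
time: 23.25
tool_pos: [502.4, -264.4, 12.0]
tcp_rot: [180.0, -0.0, 3.7]
ft_force: [-2.9, 1.4, 5.3]
finger_gap: 25.1
grip_force: 38.7
```

apply_moves(
  rows=[
    [0, 0, 0, 0, 0, 0],
    [0, 0, 0, 0, 0, 0],
    [0, 0, 0, 0, 0, 0],
    [0, 0, 0, 0, 0, 0],
    [0, 0, 0, 0, 0, 0],
  ],
  fingers=40,
)

```text
time: 23.88
tool_pos: [502.3, -264.3, 11.7]
tcp_rot: [-180.0, 0.0, 3.7]
ft_force: [-0.5, -0.6, 0.1]
finger_gap: 40.1
grip_force: 0.0
```

apply_moves(
  rows=[
    [0, 0, -3, 0, 0, 0],
    [0, 0, -8, 0, 0, 0],
    [0, 0, -20, 0, 0, 0],
    [0, 0, -40, 0, 0, 0],
    [0, 0, -40, 0, 0, 0],
  ],
)

```text
time: 24.5
tool_pos: [502.5, -264.4, 125.4]
tcp_rot: [180.0, -0.0, 3.7]
ft_force: [-0.0, -0.2, -0.3]
finger_gap: 39.8
grip_force: 0.0
```

apply_moves(
  rows=[
    [-5, 0, -40, 0, 0, 0],
    [-10, 0, -30, 0, 0, 0],
    [-10, 0, -10, 0, 0, 0],
    [0, 0, 0, 0, 0, 0],
    [0, 0, 0, 0, 0, 0],
  ],
)

```text
time: 25.12
tool_pos: [476.8, -265.5, 201.3]
tcp_rot: [-179.9, 0.1, 3.6]
ft_force: [0.2, 0.7, 0.1]
finger_gap: 40.3
grip_force: 0.0
```

```bash
python3 look.py w7 slide; python3 - <<'E'
from h import *
z=np.load('w7.npz');K,r,t=z['K'],z['R'],z['t'];d=z['d']
v,u=np.mgrid[0:480,0:640]; X=(np.stack([(u-K[0,2])/K[0,0],(v-K[1,2])/K[1,1],np.ones_like(u)],-1)*d[...,None]-t)@r
m=(X[...,2]>19)&(X[...,2]<30)&(abs(X[...,0]-501)<30)&(abs(X[...,1]+265)<25)
H=X[m];print(cv2.minAreaRect(H[:,:2].astype(np.float32)),np.median(H[:,2]))
A=np.c_[H[:,:2]-H[:,:2].mean(0),np.ones(len(H))];print(np.linalg.lstsq(A,H[:,2],rcond=None)[0])
for x in (531,472):
    q=(abs(X[...,0]-x)<5)&(abs(X[...,1]+265-(x-501)*.065)<8); print(x,np.median(X[q][:,2]) if q.any() else None)
a=z['im'][60:360,140:540]; save('w7c',cv2.resize(a,(800,600)))
E
```

```text
[ 476.8 -265.5  201.3] [-1.7992e+02  9.0000e-02  3.6400e+00] 25.125
slide [([499.2, -265.9, 9.2], 0.63, [[329.0, 182.0]])]
((501.47314453125, -263.7554626464844), (44.109771728515625, 25.91229820251465), 3.0536293983459473) 23.58126154574729
[-3.90335118e-03  4.88645671e-03  2.35376209e+01]
531 9.496654725689675
472 10.082091567022836
```

View pics/w7c.png

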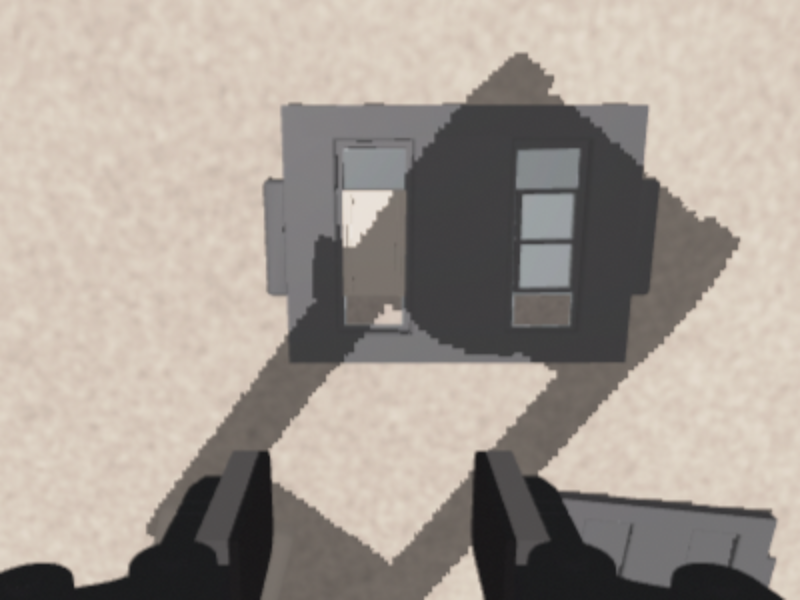

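The slide lies flat in the bay at crop (373,240): lid top z 23.6 against 24 expected, glass at 9.5–10 against 10, and tilt under 0.4°. The gripper is clear, so I'm handing in.

```bash
python3 -c "
from bench import job
print(job.hand_in())"
```

```text
the job is handed in; nothing more can be done
None
```

The tall chamber slide is out of the middle station and lying flat in the empty bay of the larger grey tray. The stop force read about 10 N at most, no bystander was seen to move, and I handed the job in at about 25 s of the 48 s.

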